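# Put the printing roller away on the drying board

## Robot

A 7-joint arm with a two-finger parallel gripper is mounted at the origin on the work surface. World frame = base frame: x ahead of the robot, y to its left, z up, the work surface at z = 0. Lengths are in mm, angles in rad, forces in N, time in s.
With the tool pointing down it reaches from about 400 to 850 mm from the base axis. Payload 6.9 kg.
Tool frame: the origin (TCP) lies on the centre line of the jaws, within the pads' length; the fingertips stand 25 mm ahead of it and the grasp point (between the pads) lies 6 mm ahead of it; z points along the fingers, y is the line along which they close (so a half turn about z gives the same grasp; the last joint's range is limited). The gripper opens to 85 mm and grips with 20 to 120 N. Pads are 22 mm wide; open, the fingers measure 114 mm over their backs; the gripper's body (76 mm by 85 mm) begins 54 mm behind the grasp point. The pads swing forward as they close: fully open they stand 13 mm farther back than shut.
Start: joints at [-1.063, 0.507, -0.238, 1.5, 0.126, 1.149, -0.155], TCP at [244.44, 575.206, 256.275] pointing down, gripper open.
Joint ranges: [-3.08, 3.08], [-0.24, 2.05], [-1.43, 1.35], [0, 2.5], [-1.52, 4.66], [0.17, 1.96], [-2.89, 2.89]. Speed limits (rad/s): [2.39, 2.39, 3.14, 3.14, 3.14, 3.14, 3.14].

## Interface

Orientations are given as a rotation vector (axis times angle).
In Python, from workcell import arm gives the robot as it stands.
- The arm moves only by the shell command python3 -m inch 'ROWS' [FORCE]. ROWS is JSON, a list of rows, each an object of numbers: "dx", "dy", "dz": the shift along the tool's x, y, z in mm; "ax", "ay", "az": the turn, a rotation vector about the tool's x, y, z in degrees; "fingers": the finger opening in mm, from 0 to 85.4. In form: [{"dx": .., "dy": .., "dz": .., "ax": .., "ay": .., "az": .., "fingers": ..}, ...]. A call has 1 to 10 rows; each row is the pose to reach, as a shift and turn from the pose commanded when the call began, along the tool's axes at that moment; what a row does not reach only later rows make up. A row lasts 1/8 s, in which the tool goes at most 62.5 mm and 10.7 degrees, less where a joint would pass 70% of its speed; a pose out of reach is approached as far as the arm can. A call with a gripper value outside its range is refused whole. The fingers move at their own pace and stop on an object; FORCE is the grip in N (left out, the last holds). Time passes only in rows, so rows that repeat a pose let the fingers close. It gives the time, the measured TCP pose, the force, the opening and the grip force at its end, in the units of the state.
- arm.get_state(): the state, without advancing time (a new reading comes with each control period).
- arm.camera(name): name is "scene" or "top"; returns a dict with "pixels" (420x560x3 uint8, red, green, blue), "depth" (420x560 float32, mm along the optical axis (not along the pixel's ray), 0 where there is no reading), "mtx" (3x3 intrinsics, pixels), "origin" and "rotation" of the camera in the world. Camera axes: x right, y down, z forward; pixel columns grow to the right and rows downward; lengths in mm; the calibration is good to about 2 mm. A picture is of the moment at which its call begins.
- arm.job_done(): hands the job in; it is judged then, once.
The state is a dict: "t": time; "qpos": joint angles; "joint_velocities": joint speeds; "joint_efforts": joint torques, N m; "eef_pos": TCP position; "eef_rot": TCP orientation; "ft_force": force on the tool from outside, world axes, zero at the start; "wrist_torque": the same for the moment, N m; "gripper_width": finger opening in mm; "finger_force": force on a finger pad.
Only numpy, scipy, OpenCV 4.12 (cv2) and the standard library are available. Lean on these libraries where they do the work, as an engineer would, in place of code of your own. Each camera call takes 0.05 s, during which the arm holds its last target. There are 200 camera calls.

## Task

Put the washed printing roller away on the sloping white drying board: push the loose orange roller sleeve all the way down onto the steel spindle until it sits on the black collar, and hang the red-handled roller frame by the eye at its end on the wooden peg, flat against the board with its fork pointing down the slope. Leave the other things on the table standing where they are.

Things in the scene. Friction and masses are not known exactly. Their poses are not given: they have to be found in the camera images.
- face: white sloping board, 250 (its x) by 240 (its y) by 12 mm, fixed on a plywood stand. Origin: centre of its upper surface, 70 mm above the table. z: normal of the surface, 28 degrees from vertical, leaning towards the robot's side; x: straight up the slope; y: level. The steel spindle and the wooden peg stand on it, both along z.
- spindle_home (a point): where the middle of the fully seated sleeve lies: on the spindle's axis, 46 mm above the board, at (30, 55, 46) mm in the board's frame. The steel spindle is 19 mm in diameter; at its foot is a black collar 42 mm in diameter, 6 mm thick; it is straight to 64 mm above the board, then tapers to 8 mm diameter at its tip, 76 mm above the board.
- peg_foot (a point): foot of the wooden peg, on the board's surface at (80, -55, 0) mm in the frame of the board. The peg is 10 mm in diameter, straight to 28 mm and tapering to 4 mm diameter at its tip, 34 mm above the surface.
- sleeve: orange roller sleeve, a rigid tube open at both ends, standing upright on the table: 36 mm outer diameter, 23 mm bore, 80 mm long. Origin: centre of its lower end; z along its axis. Either end may go first onto the spindle.
- sleeve_mid (a point): middle of the sleeve, on its axis, 40 mm from either end
- frame: roller frame lying flat, eye at one end, fork at the other. Origin: centre of the eye's hole, on the underside; z up from the underside, -x towards the fork. Eye: red ring 36 mm outer, 20 mm hole, z 0 to 6 mm. Handle: red, 20 mm wide (y), z 5 to 21 mm, from x = -27 to -112 mm. Fork: steel bar 8 mm thick (z 0 to 8), 72 mm wide (y), two tines from x = -120 to -159 mm.
- grip (a point): middle of the frame's handle, 13 mm above the frame's underside, 70 mm from the eye, near the centre of mass
- fork_end (a point): midway between the ends of the fork's tines, 155 mm from the eye
- paint_jar: bystander: blue paint jar with black cap, 48 mm diameter, 62 mm high; origin at the centre of its underside
- tape_roll: bystander: pale roll of tape lying flat, 68 mm diameter, 52 mm hole, 25 mm high; origin at the centre of its underside
- blue_bottle: bystander: blue paint bottle, 56 mm diameter, 170 mm high; origin at the centre of its underside
- glue_bottle: bystander: white glue bottle, 56 mm diameter, 160 mm high; origin at the centre of its underside
- brush: bystander: brush lying on the table, 180 mm long; x along it
- pencil_tin: bystander: steel tin with pencils, 72 mm diameter, 100 mm high, pencils to 155 mm; origin at the centre of its underside
There are look-alikes about, which are no part of the job. What is meant by the sleeve is not green, and is the smaller of those in its own colour.

How it is judged (in metres and radians):
At the end, for the whole second after the job is handed in: Sleeve on the spindle, its middle within 6 mm of home, axes within 9 degrees; frame's eye round the peg, within 12 mm of its foot, frame flat on the board within 9 degrees, handle outward, fork down the slope within about 35 degrees; both at rest (distance between sleeve_mid and spindle_home below 0.006 m and angle between the z axis of each of sleeve, frame and the z axis of face, either way round below 0.15 rad and distance between frame and peg_foot below 0.012 m and x of fork_end in the frame of face below -0.045 m and z of grip in the frame of face above 0.006 m and linear speed of each of sleeve, frame below 0.02 m/s); the robot touches nothing.
It fails at once if another thing on the table is shifted by more than 50 mm (distance of any of paint_jar, tape_roll, blue_bottle, glue_bottle, brush, pencil_tin from where it was at the start of the episode above 0.05 m).
It fails at once if a jar, bottle or the pencil tin is tipped over (angle between any of paint_jar, blue_bottle, glue_bottle, pencil_tin's own z axis and vertical above 0.6 rad).
It also fails if it takes over 56 s, if anything falls off the work surface, if the arm or the gripper's body presses on something with over 40 N, if the wrist force passes 120 N, or if a joint passes its speed limit or range.

## Working session

There is one attempt and no reset: what is moved stays moved. The work goes in short steps, Python scripts to look and compute and a shell command to move; the robot and the scene stay as the last step left them, time stands still between calls to the robot, and variables do not carry over. Pictures are saved under pics/ and viewed, at most 10 in all, crops included, and the job is handed in when it is done.

```bash
ls; mkdir -p pics; cat > h.py <<'E'
import numpy as np, cv2
from workcell import arm
from scipy.spatial.transform import Rotation as R
def cam(n):
    c=arm.camera(n); c['bgr']=cv2.cvtColor(c['pixels'],cv2.COLOR_RGB2BGR)
    c['hsv']=cv2.cvtColor(c['bgr'],cv2.COLOR_BGR2HSV); return c
def rot(c):
    r=np.array(c['rotation'],float); return r if r.shape==(3,3) else R.from_rotvec(r).as_matrix()
def cloud(c):
    h,w=c['depth'].shape; u,v=np.meshgrid(np.arange(w),np.arange(h))
    K=np.array(c['mtx']); d=c['depth']
    p=np.stack([(u-K[0,2])/K[0,0]*d,(v-K[1,2])/K[1,1]*d,d],-1)
    return p@rot(c).T+np.array(c['origin'])
def ray(c,u,v,z):
    K=np.array(c['mtx']); d=rot(c)@np.array([(u-K[0,2])/K[0,0],(v-K[1,2])/K[1,1],1]); o=np.array(c['origin'])
    return o+d*(z-o[2])/d[2]
E
python3 - <<'E'
from h import *
for n in('scene','top'):
    c=cam(n); cv2.imwrite(f'pics/{n}0.png',c['bgr']); print(n,c['mtx'],c['origin'],c['rotation'])
print(arm.get_state())
E
```

```text
pics
scene [[544.06320901   0.         273.5245406 ]
 [  0.         544.06320901 211.64468534]
 [  0.           0.           1.        ]] [1541.53882435 -522.69927344 1032.14545749] [-1.9930259  -1.2249763   0.54790216]
top [[442.84828871   0.         276.66823477]
 [  0.         442.84828871 206.00249011]
 [  0.           0.           1.        ]] [ 378.22824199    5.55499557 1149.07253273] [-2.12503333  2.11531427 -0.21218079]
{'t': 0.1, 'qpos': array([-1.06353597,  0.50829282, -0.23750753,  1.5009949 ,  0.12569147,
        1.14891413, -0.15479769]), 'joint_velocities': array([-8.21983953e-05, -1.05088701e-03,  9.79969855e-06, -2.19580517e-03,
       -3.08218298e-04,  4.41020575e-05, -8.84103239e-04]), 'joint_efforts': array([-4.67136168e-03, -6.21842551e+01, -2.19474480e+00, -2.50206596e+01,
        1.24547136e-02,  7.84916338e-03,  2.05160774e-05]), 'eef_pos': array([244.32116105, 574.83654625, 255.50458454]), 'eef_rot': array([-6.26811104e-01, -3.07812257e+00,  2.50672649e-03]), 'ft_force': array([ 0.31277629,  0.17601852, -0.31004481]), 'wrist_torque': array([ 0.00775049,  0.05597484, -0.03455199]), 'finger_force': 0.0, 'gripper_width': 85.62336317312796}
```

View pics/scene0.png

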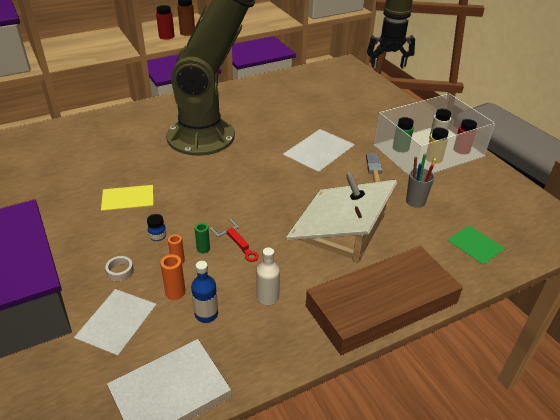

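View pics/top0.png

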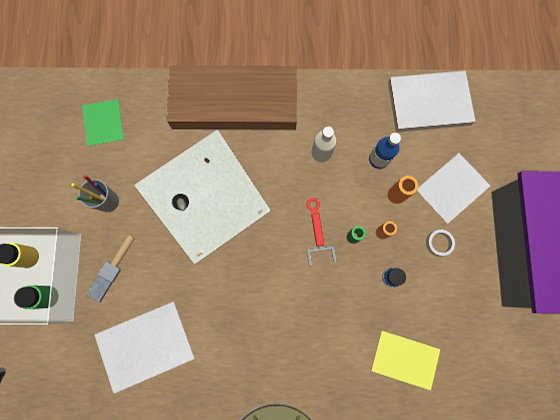

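The scene view shows the small orange tube at (176,249), a large orange tube at (173,277) and a green tube at (202,238). The frame lies at (240,242) and the board at (345,210). The top view shows the small orange tube at (390,229), the large one at (408,186), green at (357,234), the frame from its eye (313,204) to its fork (320,255), and the board around (202,196) with peg tip (207,160) and spindle (181,202).

Sleeve candidates in the top view: small orange (390,229), large orange (408,186), green (357,234). I choose the small orange one. For the frame there is only the red one at (318,228).

```bash
python3 - <<'E'
from h import *
for n in('top','scene'):
    c=cam(n); P=cloud(c); H=c['hsv']
    print(n)
    def blobs(m,name,amin=25):
        k,l,s,ce=cv2.connectedComponentsWithStats(m.astype(np.uint8))
        for i in range(1,k):
            if s[i,4]>amin:
                q=P[l==i]; zz=np.percentile(q[:,2],90); t=q[q[:,2]>zz-6]
                print(name,s[i],ce[i].round(1),'ztop',zz.round(1),'top ctr',((t.min(0)+t.max(0))/2).round(1),'mean',q.mean(0).round(1),'ext',np.ptp(t,axis=0).round(0))
    h,s,v=H[...,0],H[...,1],H[...,2]
    blobs((h>=5)&(h<=12)&(s>190)&(v>120),'orange',100)
    blobs(((h<3)|(h>176))&(s>190)&(v>120),'red',60)
    # board: plane fit by region
    m=(s<60)&(v>150)
    k,l,st,ce=cv2.connectedComponentsWithStats(m.astype(np.uint8))
    i=l[175,195] if n=='top' else l[215,330]
    q=P[l==i]; ctr=np.median(q,0)
    for _ in range(5):
        u,sv,vt=np.linalg.svd(q-q.mean(0),full_matrices=False); nn=vt[2]*np.sign(vt[2,2]); d=(q-q.mean(0))@nn; q=q[abs(d)<4]
    print('board',st[i],'normal',nn,'tilt',np.degrees(np.arccos(nn[2])),'pt',q.mean(0).round(1),'std',d.std().round(2))
    cn=cv2.findContours((l==i).astype(np.uint8),0,2)[0]; cn=max(cn,key=cv2.contourArea)
    r=cv2.minAreaRect(cn)
    x=np.array([0,0,1])-nn*nn[2]; x/=np.linalg.norm(x); y=np.cross(nn,x)
    a=(q-q.mean(0))@np.stack([x,y]).T
    lo,hi=np.percentile(a,.3,axis=0),np.percentile(a,99.7,axis=0); o=q.mean(0)+(lo+hi)/2@np.stack([x,y])
    print('x',x,'y',y,'ext',hi-lo,'origin',o)
    if n=='top':
        b=c['bgr']; cr=np.hstack([cv2.resize(b[160:280,290:450],None,fx=2.4,fy=2.4,interpolation=2)]*1+[cv2.resize(b[110:230,120:280],None,fx=2.4,fy=2.4,interpolation=2)])
        cv2.imwrite('pics/crop1.png',cr)
    # other objects' heights top
E
```

```text
top
board [ 134  130  136  134 9334] normal [-0.54844288 -0.42416006  0.7206238 ] tilt 43.893993769062945 pt [608.8 184.9  69.9] std 1.49
x [0.57003606 0.44086    0.69332629] y [-6.11775528e-01  7.91031417e-01 -2.77555756e-17] ext [ 27.72563364 237.28476057] origin [611.67244938 181.34176474  69.92955662]
scene
orange [168 241  14  19 158] [175.2 249.1] ztop 79.5 top ctr [1039.8 -393.6  552.9] mean [ 561.2 -281.4   67.1] ext [1003.  258.  959.]
orange [163 257  15  10 105] [170.8 261.2] ztop 109.4 top ctr [ 639.2 -315.7  109.5] mean [ 627.5 -312.3   98.4] ext [38. 32. 10.]
orange [161 261  22  39 529] [171.9 282.2] ztop 102.3 top ctr [1090.4 -409.4  564.3] mean [ 660.6 -325.    63.3] ext [902. 227. 936.]
red [227 228  21  20 151] [237.  237.1] ztop 24.1 top ctr [ 545.6 -105.2   22.5] mean [ 544.7 -104.9   21.5] ext [82. 26.  9.]
red [243 249  15  12  85] [250.3 254.7] ztop 8.9 top ctr [1061.6 -300.4  517.6] mean [618.7 -99.9  18. ] ext [ 960.  445. 1029.]
board [ 287  180  110   58 3555] normal [-0.4509138  -0.23114411  0.86211899] tilt 30.44465826519434 pt [623.6 174.2  73.9] std 1.29
x [0.76719328 0.39327296 0.50670588] y [-4.56170167e-01  8.89892566e-01  2.77555756e-17] ext [230.72778788 194.87244631] origin [617.05906383 176.0605764   71.0074368 ]
```

View pics/crop1.png

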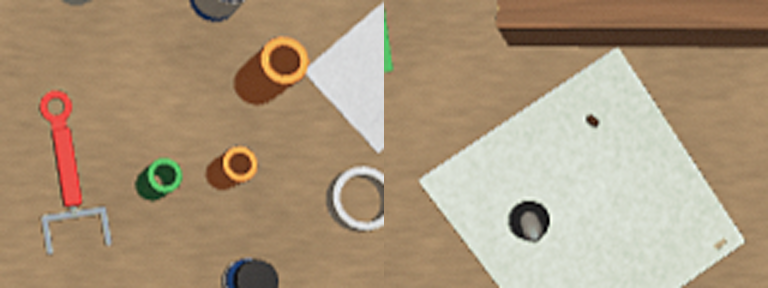

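The crop shows the small orange tube with its rim at (240,163). It is clearly smaller than the large one at (284,60), and green is at (163,177), so the choice holds. Next I'll take accurate measurements by ray casting.

```bash
cat > meas.py <<'E'
from h import *
def two(ca,pa,cb,pb):
    A=[];b=[]
    for c,p in((ca,pa),(cb,pb)):
        o=np.array(c['origin']); d=ray(c,*p,0)-o; d/=np.linalg.norm(d); M=np.eye(3)-np.outer(d,d); A.append(M); b.append(M@o)
    x=np.linalg.lstsq(np.vstack(A),np.hstack(b),rcond=None)[0]; return x
def quad(c,m):
    cn=max(cv2.findContours(m.astype(np.uint8),0,2)[0],key=cv2.contourArea)
    hull=cv2.convexHull(cn)
    for e in np.linspace(.005,.1,40):
        a=cv2.approxPolyDP(hull,e*cv2.arcLength(hull,True),True)
        if len(a)<=4: break
    a=a[:,0].astype(float); pts=hull[:,0].astype(float); cp=cn[:,0].astype(float); L=[]
    for i in range(4):
        p,q=a[i],a[(i+1)%4]; t=(q-p)/np.linalg.norm(q-p); nrm=np.array([-t[1],t[0]])
        s=(cp-p)@t; d=(cp-p)@nrm; k=(abs(d)<2)&(s>6)&(s<np.linalg.norm(q-p)-6)
        vx,vy,x0,y0=cv2.fitLine(cp[k].astype(np.float32),cv2.DIST_HUBER,0,.01,.01).ravel(); L.append(np.cross([x0,y0,1],[x0+vx,y0+vy,1]))
    out=[]
    for i in range(4):
        z=np.cross(L[i-1],L[i]); out.append(z[:2]/z[2])
    return np.array(out)
E
python3 - <<'E'
from meas import *
T=cam('top');S=cam('scene')
def bm(c,seed):
    h,s,v=cv2.split(c['hsv']); m=cv2.morphologyEx(((s<70)&(v>140)).astype(np.uint8),cv2.MORPH_OPEN,np.ones((3,3)))
    l=cv2.connectedComponents(m)[1]; return l==l[seed]
qT=quad(T,bm(T,(175,195)))
print('top corners',qT.round(1).tolist())
try:
    qS=quad(S,bm(S,(215,330))); print('scene',qS.round(1).tolist())
except Exception as e: print(e)
o=np.argsort(qT[:,1]); 
pk=lambda u,v:qT[np.argmin(np.hypot(qT[:,0]-u,qT[:,1]-v))]
C={k:ray(T,*pk(*uv),z) for k,uv,z in(('up-',(218,131),128.7),('up+',(136,186),128.7),('lo-',(269,210),11.3),('lo+',(196,263),11.3))}
for k in C:print(k,C[k].round(1))
E=lambda a,b:np.linalg.norm(C[a]-C[b]).round(1)
print('edges',E('up-','up+'),E('lo-','lo+'),E('up-','lo-'),E('up+','lo+'),'ctr',np.mean(list(C.values()),0))
d=C['up-']+C['up+']-C['lo-']-C['lo+']; print('yaw x',np.degrees(np.arctan2(d[1],d[0])))
d=C['up+']+C['lo+']-C['lo-']-C['up-'];print('yaw y-90',np.degrees(np.arctan2(d[1],d[0]))-90)
h,s,v=cv2.split(T['hsv'])
# sleeve top ring
m=((h>=8)&(h<=22)&(s>150)&(v>190)).astype(np.uint8)
for cn in cv2.findContours(m,0,2)[0]:
    if cv2.contourArea(cn)>40:
        (x,y),ax,a=cv2.fitEllipse(cn); z=80; print('ring',(x,y),ax,'at80',ray(T,x,y,80).round(1),'at110',ray(T,x,y,110).round(1),'D@80',np.mean(ax)/T['mtx'][0][0]*(1149-80))
m=(((h<5)|(h>175))&(s>150)&(v>150)).astype(np.uint8)
print('redpix',m.sum())
for cn in cv2.findContours(m,0,2)[0]:
    if cv2.contourArea(cn)>40:
        x,y,w,hh=cv2.boundingRect(cn); print('red',x,y,w,hh); 
        ring=cn[cn[:,0,1]<y+11]; 
        (ex,ey),er=cv2.minEnclosingCircle(ring); print('eye',(ex,ey),er,ray(T,ex,ey,6).round(1))
        hd=cn[cn[:,0,1]>y+18]; r=cv2.minAreaRect(hd); print('handle',r,ray(T,*r[0],21).round(1)); 
        vx,vy,x0,y0=cv2.fitLine(hd,cv2.DIST_L2,0,.01,.01).ravel(); a=ray(T,x0,y0,21);b=ray(T,x0+20*vx,y0+20*vy,21); print('dir',np.degrees(np.arctan2(*(b-a)[[1,0]])))
P=cloud(S);h,s,v=cv2.split(S['hsv'])
st=arm.get_state(); Rt=R.from_rotvec(st['eef_rot']).as_matrix(); print('tool R',Rt.round(3).tolist())
E
```

```text
top corners [[216.4, 129.1], [270.3, 210.1], [193.7, 263.7], [133.9, 184.5]]
scene [[397.2, 179.9], [369.9, 229.9], [285.7, 238.2], [319.8, 190.0]]
up- [770.6 149.5 128.7]
up+ [630.9 340.5 128.7]
lo- [593.   18.3  11.3]
lo+ [452.7 212.8  11.3]
edges 236.6 239.8 250.0 248.6 ctr [611.79512545 180.28144372  70.        ]
yaw x 36.03342349739765
yaw y-90 35.99535856347836
ring (389.5108337402344, 227.94911193847656) (13.119791030883789, 14.237631797790527) at80 [ 537.1 -273.5   80. ] at110 [ 532.6 -265.7  110. ] D@80 33.01930452177487
ring (408.0694885253906, 184.68646240234375) (17.979761123657227, 19.305227279663086) at80 [ 646.  -324.7   80. ] at110 [ 638.5 -315.4  110. ] D@80 45.00147524457938
redpix 361
red 307 198 17 48
eye (312.8043518066406, 204.02174377441406) 6.5439043045043945 [610.7 -93.4   6. ]
handle ((317.97296142578125, 230.8378448486328), (29.263019561767578, 7.233555316925049), 80.53767395019531) [ 537.5 -104.6   21. ]
dir -168.9454269690137
tool R [[-0.92, 0.391, -0.0], [0.391, 0.92, -0.001], [-0.0, -0.001, -1.0]]
```

```bash
cat >> h.py <<'E'
O=np.array([611.8,180.3,70.]); t,y_=np.radians(28),np.radians(36)
XB=np.array([np.cos(t)*np.cos(y_),np.cos(t)*np.sin(y_),np.sin(t)]); YB=np.array([-np.sin(y_),np.cos(y_),0]); ZB=np.cross(XB,YB)
B=np.stack([XB,YB,ZB],1)
def bp(*a): return O+B@np.array(a,float)
def down(yaw):  # tool z down, tool y at yaw (deg)
    a=np.radians(yaw); y=np.array([np.cos(a),np.sin(a),0]); z=np.array([0,0,-1.]); return np.stack([np.cross(y,z),y,z],1)
def onboard(yb): # tool z=-ZB, tool y = given dir in board coords
    y=B@np.array(yb,float); y/=np.linalg.norm(y); return np.stack([np.cross(y,-ZB),y,-ZB],1)
def delta(p,Rt):
    s=arm.get_state(); R0=R.from_rotvec(s['eef_rot']).as_matrix()
    d=R0.T@(np.array(p)-s['eef_pos']); a=np.degrees(R.from_matrix(R0.T@Rt).as_rotvec())
    print('d',d.round(1),'a',a.round(1),'| t',round(s['t'],2),'pos',s['eef_pos'].round(1),'w',round(s['gripper_width'],1),'ff',round(s['finger_force'],1),'F',s['ft_force'].round(1),'q',s['qpos'].round(2))
E
python3 - <<'E'
from h import *
delta((537,-273.5,180),down(-27)); delta((537,-273.5,180),down(0))
c=cam('scene'); h,s,v=cv2.split(c['hsv'])
m=((h>=5)&(h<=22)&(s>150)&(v>120)).astype(np.uint8); k,l,st,ce=cv2.connectedComponentsWithStats(m)
P=cloud(c)
for i in range(1,k):
    if st[i,4]>90: 
        q=P[(l==i)&(c['depth']>0)]; t=q[q[:,2]>np.percentile(q[:,2],97)-8]; print(st[i],((t.min(0)+t.max(0))/2).round(1),np.ptp(t,axis=0).round(),'med',np.median(q,0).round(1))
print(bp(30,55,46),bp(80,-55,0))
E
```

```text
d [-601.2 -666.5   76.4] a [-0.  0. 94.] | t 0.3 pos [244.4 575.1 256. ] w 85.1 ff 0.0 F [ 0.8 -0.1  0.1] q [-1.06  0.51 -0.24  1.5   0.13  1.15 -0.15]
d [-601.2 -666.5   76.4] a [-0.  0. 67.] | t 0.3 pos [244.4 575.1 256. ] w 85.1 ff 0.0 F [ 0.8 -0.1  0.1] q [-1.06  0.51 -0.24  1.5   0.13  1.15 -0.15]
[394  79  44   5  96] [-414.7 1339.9 -271.5] [125. 141.  13.] med [-426.8 1349.2 -279.3]
[ 160  234   23   66 1045] [ 638.9 -316.5  110.2] [53. 47. 11.] med [ 647.7 -314.9   73.9]
[ 307  246  120   60 1244] [846.8 118.4  61.3] [ 57. 338.  11.] med [842.   95.1  60.3]
[382 255  50  26 113] [868.7 207.8  60. ] [ 18. 160.   8.] med [871.2 227.3  60.1]
[383 269  71  33 325] [927.8 190.9  61. ] [ 42. 198.  10.] med [927.4 226.2  60.4]
[334 273  82  36 253] [901.7  97.   60.6] [ 20. 237.   9.] med [898.8 117.4  60.4]
[338 280 125  56 552] [965.5 121.3  61.2] [ 27. 339.  10.] med [961.1 148.8  59.9]
[  247   298   308   122 16647] [ 886.   411.2 -387.5] [ 488. 1364.  722.] med [ 773.   576.1 -750. ]
[334 307  53  22 135] [946.2  21.   61.1] [ 12. 139.  10.] med [946.3   6.2  60.2]
[538 332  22  34 338] [ 916.9  953.7 -590.6] [128. 290. 313.] med [ 910.2 1055.  -750.1]
[525 358  35  48 696] [1010.7  885.7 -669.6] [181. 159. 160.] med [1001.8  923.3 -750.6]
[583.43011761 227.67181269 124.69973616] [701.2737575  177.3227512  107.55772502]
```

```bash
python3 -m inch '[{"dx":-100,"dy":-111,"az":16},{"dx":-200,"dy":-222,"az":31},{"dx":-300,"dy":-333,"az":47},{"dx":-400,"dy":-444,"az":62},{"dx":-500,"dy":-555,"az":78},{"dx":-601,"dy":-666,"az":94},{"dx":-601,"dy":-666,"az":94},{"dx":-601,"dy":-666,"az":94},{"dx":-601,"dy":-666,"az":94,"fingers":60},{"dx":-601,"dy":-666,"az":94,"fingers":60}]'; python3 -c "
from h import *
delta((537,-273.5,110),down(-27))"
```

```text
d [-601.1 -666.5  146.4] a [-0.  0. 94.] | t 0.35 pos [244.4 575.1 256.1] w 85.5 ff 0.0 F [ 0.1 -0.9  0.2] q [-1.06  0.51 -0.24  1.5   0.13  1.15 -0.15]$[0]: bad value
```

```bash
python3 -m inch '[{"dx":-100,"dy":-111,"dz":0,"ax":0,"ay":0,"az":16,"fingers":60},{"dx":-200,"dy":-222,"dz":0,"ax":0,"ay":0,"az":31,"fingers":60},{"dx":-300,"dy":-333,"dz":0,"ax":0,"ay":0,"az":47,"fingers":60},{"dx":-400,"dy":-444,"dz":0,"ax":0,"ay":0,"az":62,"fingers":60},{"dx":-500,"dy":-555,"dz":0,"ax":0,"ay":0,"az":78,"fingers":60},{"dx":-601,"dy":-666,"dz":0,"ax":0,"ay":0,"az":94,"fingers":60},{"dx":-601,"dy":-666,"dz":0,"ax":0,"ay":0,"az":94,"fingers":60},{"dx":-601,"dy":-666,"dz":0,"ax":0,"ay":0,"az":94,"fingers":60},{"dx":-601,"dy":-666,"dz":0,"ax":0,"ay":0,"az":94,"fingers":60},{"dx":-601,"dy":-666,"dz":0,"ax":0,"ay":0,"az":94,"fingers":60}]'; python3 -c "
from h import *
delta((537,-273.5,110),down(-27))"
```

```text
t: 1.6
eef_pos: [448.7, -17.3, 256.7]
eef_rot: [2.68, 1.639, 0.002]
ft_force: [1.3, 0.5, 0.1]
gripper_width: 59.8
finger_force: 0.0
d [-188.   195.1  146.7] a [ 0.1 -0.  -0.1] | t 1.6 pos [448.7 -17.3 256.7] w 59.8 ff 0.0 F [1.3 0.5 0.1] q [-0.29  0.24  0.35  1.94 -0.1   0.97 -0.37]
```

```bash
python3 -m inch '[{"dx":-188,"dy":195,"dz":40,"ax":0,"ay":0,"az":0,"fingers":60},{"dx":-188,"dy":195,"dz":40,"ax":0,"ay":0,"az":0,"fingers":60},{"dx":-188,"dy":195,"dz":40,"ax":0,"ay":0,"az":0,"fingers":60},{"dx":-188,"dy":195,"dz":40,"ax":0,"ay":0,"az":0,"fingers":60},{"dx":-188,"dy":195,"dz":40,"ax":0,"ay":0,"az":0,"fingers":60},{"dx":-188,"dy":195,"dz":90,"ax":0,"ay":0,"az":0,"fingers":60},{"dx":-188,"dy":195,"dz":120,"ax":0,"ay":0,"az":0,"fingers":60},{"dx":-188,"dy":195,"dz":120,"ax":0,"ay":0,"az":0,"fingers":60}]'; python3 -c "
from h import *
delta((537,-273.5,64),down(-27))
c=cam('top'); cv2.imwrite('pics/a.png',c['bgr'])"
```

```text
t: 2.6
eef_pos: [535.3, -270.9, 134.2]
eef_rot: [-2.675, -1.639, 0.004]
ft_force: [0.4, -0.3, 0.3]
gripper_width: 60.2
finger_force: 0.0
d [-1.6  3.  70.2] a [-0.3  0.  -0. ] | t 2.6 pos [ 535.3 -270.9  134.2] w 60.2 ff 0.0 F [ 0.4 -0.3  0.3] q [ 0.21  0.61  0.35  1.73 -0.26  0.85  0.2 ]
```

```bash
python3 -m inch '[{"dx":0,"dy":0,"dz":35,"ax":0,"ay":0,"az":0,"fingers":60},{"dx":0,"dy":0,"dz":70,"ax":0,"ay":0,"az":0,"fingers":60},{"dx":0,"dy":0,"dz":70,"ax":0,"ay":0,"az":0,"fingers":60},{"dx":0,"dy":0,"dz":70,"ax":0,"ay":0,"az":0,"fingers":60}]'; python3 -c "
from h import *
delta((537,-273.5,64),down(-27))"
```

```text
t: 3.15
eef_pos: [537.7, -272.5, 68.5]
eef_rot: [2.677, 1.64, 0.002]
ft_force: [0.3, 0.5, 0.4]
gripper_width: 60.2
finger_force: 0.0
d [-1.2 -0.1  4.5] a [ 0.2  0.  -0. ] | t 3.15 pos [ 537.7 -272.5   68.5] w 60.2 ff 0.0 F [0.3 0.5 0.4] q [ 0.24  0.69  0.31  1.79 -0.3   0.71  0.24]
```

Position is good; closing and lifting.

```bash
python3 -m inch '[{"dx":0,"dy":0,"dz":3,"ax":0,"ay":0,"az":0,"fingers":30},{"dx":0,"dy":0,"dz":3,"ax":0,"ay":0,"az":0,"fingers":30},{"dx":0,"dy":0,"dz":3,"ax":0,"ay":0,"az":0,"fingers":30},{"dx":0,"dy":0,"dz":3,"ax":0,"ay":0,"az":0,"fingers":30},{"dx":0,"dy":0,"dz":-50,"ax":0,"ay":0,"az":0,"fingers":30},{"dx":0,"dy":0,"dz":-110,"ax":0,"ay":0,"az":0,"fingers":30},{"dx":0,"dy":0,"dz":-170,"ax":0,"ay":0,"az":0,"fingers":30},{"dx":0,"dy":0,"dz":-190,"ax":0,"ay":0,"az":0,"fingers":30},{"dx":0,"dy":0,"dz":-190,"ax":0,"ay":0,"az":0,"fingers":30}]' 60; python3 -c "
from h import *
# TCP sits ~62 above sleeve bottom
delta(bp(30,55,100+63),onboard((1,0,0)))"
```

```text
t: 4.28
eef_pos: [537.1, -272.2, 258.6]
eef_rot: [2.676, 1.639, 0.004]
ft_force: [-0.7, -0.3, -1.5]
gripper_width: 35.4
finger_force: 59.7
d [ 417.4 -210.8   29.8] a [-24.9  15.5 -61.7] | t 4.28 pos [ 537.1 -272.2  258.6] w 35.4 ff 59.7 F [-0.7 -0.3 -1.5] q [ 0.18  0.49  0.4   1.57 -0.2   1.12  0.15]
```

```bash
python3 -m inch '[{"dx":60,"dy":-30,"dz":0,"ax":-3,"ay":2,"az":-8,"fingers":30},{"dx":115,"dy":-58,"dz":0,"ax":-6,"ay":4,"az":-16,"fingers":30},{"dx":170,"dy":-86,"dz":0,"ax":-10,"ay":6,"az":-25,"fingers":30},{"dx":225,"dy":-113,"dz":0,"ax":-13,"ay":8,"az":-33,"fingers":30},{"dx":280,"dy":-141,"dz":10,"ax":-17,"ay":10,"az":-41,"fingers":30},{"dx":335,"dy":-169,"dz":20,"ax":-20,"ay":12,"az":-50,"fingers":30},{"dx":417,"dy":-211,"dz":25,"ax":-25,"ay":15.5,"az":-61.7,"fingers":30},{"dx":417,"dy":-211,"dz":25,"ax":-25,"ay":15.5,"az":-61.7,"fingers":30},{"dx":417,"dy":-211,"dz":25,"ax":-25,"ay":15.5,"az":-61.7,"fingers":30},{"dx":417,"dy":-211,"dz":25,"ax":-25,"ay":15.5,"az":-61.7,"fingers":30}]'; python3 -c "
from h import *
delta(bp(30,55,100+65),onboard((1,0,0)))"
```

```text
t: 5.52
eef_pos: [537.6, 194.7, 230.2]
eef_rot: [1.298, 2.543, 0.633]
ft_force: [0.1, 0.5, -1.0]
gripper_width: 35.8
finger_force: 59.9
d [-0.2  0.4  0.7] a [-0.1 -0.1 -0.1] | t 5.53 pos [537.6 194.7 230.2] w 35.8 ff 59.9 F [ 0.1  0.5 -1. ] q [-0.2   0.28 -0.13  2.09 -0.36  0.33  0.62]
```

```bash
python3 - <<'E'
from h import *
a=cam('scene')['bgr'];b=cam('top')['bgr']
cv2.imwrite('pics/b.png',np.hstack([cv2.resize(a[110:260,270:410],(400,428),interpolation=2),cv2.resize(b[120:270,125:265],(400,428),interpolation=2)]))
E
```

```text
(no output)
```

View pics/b.png

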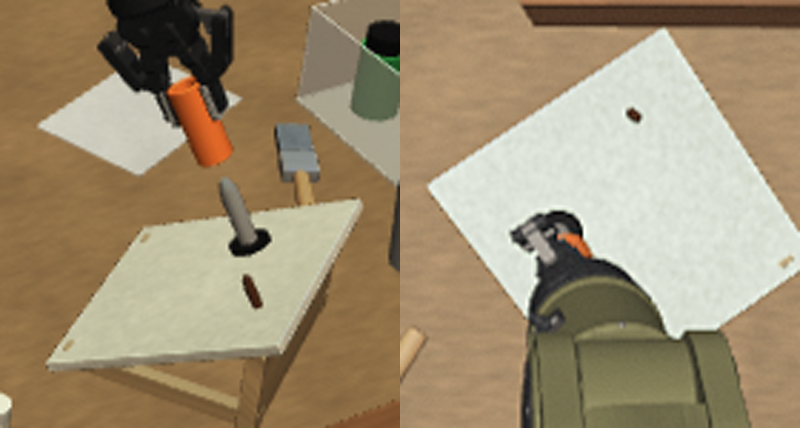

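```bash
python3 - <<'E'
from h import *
def pr(c,p):
    q=rot(c).T@(np.array(p)-c['origin']); u=np.array(c['mtx'])@q; return (u[:2]/u[2]).round(1)
c=cam('scene'); h,s,v=cv2.split(c['hsv'])
m=((h>=3)&(h<=15)&(s>180)&(v>100)).astype(np.uint8); m[:,:310]=0;m[:,370:]=0;m[:130]=0;m[180:]=0
M=cv2.moments(m,True); print('sleeve centroid',M['m10']/M['m00'],M['m01']/M['m00'],M['m00'])
st=arm.get_state(); Rt=R.from_rotvec(st['eef_rot']).as_matrix(); 
for k in(-15,25,65): print('pred sleeve axis',k,pr(c,st['eef_pos']+Rt[:,2]*k))
for z in (6,40,64,76): print('pred spindle',z,pr(c,bp(30,55,z)))
print('peg',pr(c,bp(80,-55,0)),pr(c,bp(80,-55,34)))
g=cv2.cvtColor(c['bgr'],6)
for r in range(172,200,3): 
    print(r,''.join('%4d'%x for x in g[r,340:368]), )
o=cv2.fitLine(np.argwhere(m)[:,::-1].astype(np.float32),2,0,.01,.01).ravel();print(o)
T=cv2.imread('pics/top0.png'); c2=cam('top'); print('top pred spindle tip',pr(c2,bp(30,55,76)),'foot',pr(c2,bp(30,55,6)),'peg tip',pr(c2,bp(80,-55,34)),'pegfoot',pr(c2,bp(80,-55,0)))
g=cv2.cvtColor(T,6)
w=g[180:222,160:200]; d=(w<45); yy,xx=np.nonzero(d); print('collar bbox',xx.min()+160,xx.max()+160,yy.min()+180,yy.max()+180)
w=g[150:172,195:220]; yy,xx=np.nonzero(w<120); print('peg',xx.min()+195,xx.max()+195,yy.min()+150,yy.max()+150)
E
```

```text
sleeve centroid 339.6114285714286 152.86857142857144 350.0
pred sleeve axis -15 [334.2 139.1]
pred sleeve axis 25 [339.5 152.1]
pred sleeve axis 65 [344.8 164.7]
pred spindle 6 [356.7 193.7]
pred spindle 40 [352.5 183.5]
pred spindle 64 [349.5 176.2]
pred spindle 76 [348.  172.5]
peg [360.  216.8] [355.5 206.1]
172  120 120 120 121 119 118 119 128 132 132 121 125 124 124 124 123 124 123 124 122 121 121 119 118 117 116 116 115
175  122 122 122 120 120 119  94  79 118 130 134 131 123 111 121 122 123 123 121 118 119 118 118 118 117 115 114 114
178  119 119 118 117 117 116 113  56  82 102 119 125 131 127 108 120 118 118 118 118 116 114 114 114 113 117 117 115
181  124 123 122 121 120 121 121 114  52  76  97 116 122 130 126 108 120 119 119 119 118 118 117 116 115 115 114 113
184  118 117 118 119 119 118 119 120 120  78  71  93 111 121 127 126 110 104 150 151 168 195 183 182 187 189 190 196
187  186 188 184 191 191 194 200 197 196 195 118  66  89 108 121 124 124 122 193 196 195 195 193 190 191 191 194 193
190  194 195 194 193 193 192 191 194 194 195 196 187  67  84 103 118 122 125 117  83  73  73  90 159 198 199 196 194
193  193 193 191 191 193 195 196 197 197 197 192 156  46  52  78  99 114 119 123 113  30  14  15  14  57 192 196 197
196  196 198 198 195 193 193 195 196 197 197  36  15  15  14  20  25  23  25  14  17  13  14  47 180 196 195 194 194
199  194 193 192 193 192 192 192 192 193 193 194 134  46  43  45  46  88  84 179 187 198 199 195 194 194 197 195 194
[  0.45123023   0.8924076  339.61142    152.86858   ]
top pred spindle tip [182.  207.3] foot [179.8 201.4] peg tip [207.1 160.4] pegfoot [205.3 159. ]
collar bbox 173 188 194 208
peg 204 208 158 162
```

The view shows the sleeve axis in line with the spindle: tube end at crop (213,160), spindle tip at (227,185). The numbers agree to about 1 px, so I'm inserting.

```bash
python3 -m inch '[{"dx":0,"dy":0.5,"dz":15,"ax":0,"ay":0,"az":0,"fingers":30},{"dx":0,"dy":0.5,"dz":25,"ax":0,"ay":0,"az":0,"fingers":30},{"dx":0,"dy":0.5,"dz":33,"ax":0,"ay":0,"az":0,"fingers":30},{"dx":0,"dy":0.5,"dz":41,"ax":0,"ay":0,"az":0,"fingers":30},{"dx":0,"dy":0.5,"dz":49,"ax":0,"ay":0,"az":0,"fingers":30},{"dx":0,"dy":0.5,"dz":55,"ax":0,"ay":0,"az":0,"fingers":30},{"dx":0,"dy":0.5,"dz":55,"ax":0,"ay":0,"az":0,"fingers":30}]'; python3 -c "
from h import *
delta(bp(30,55,6+65),onboard((1,0,0)))"
```

```text
t: 6.6
eef_pos: [558.9, 211.0, 182.1]
eef_rot: [1.297, 2.544, 0.634]
ft_force: [-0.9, -1.9, -2.3]
gripper_width: 35.4
finger_force: 59.6
d [-1.  -0.6 39.6] a [-0.1 -0.2 -0.1] | t 6.6 pos [558.9 211.  182.1] w 35.4 ff 59.6 F [-0.9 -1.9 -2.3] q [-0.2   0.38 -0.16  2.1  -0.39  0.21  0.65]
```

```bash
python3 -m inch '[{"dx":-0.5,"dy":0,"dz":6,"ax":0,"ay":0,"az":0,"fingers":30},{"dx":-0.5,"dy":0,"dz":12,"ax":0,"ay":0,"az":0,"fingers":30},{"dx":-0.5,"dy":0,"dz":16,"ax":0,"ay":0,"az":0,"fingers":30},{"dx":-0.5,"dy":0,"dz":16,"ax":0,"ay":0,"az":0,"fingers":30}]'; python3 -c "
from h import *
delta(bp(30,55,6+65),onboard((1,0,0)))"
```

```text
t: 7.1
eef_pos: [565.1, 215.2, 168.1]
eef_rot: [1.297, 2.544, 0.634]
ft_force: [-0.4, -1.0, -5.4]
gripper_width: 35.5
finger_force: 59.6
d [-0.8 -0.8 23.7] a [-0.1 -0.2 -0.1] | t 7.1 pos [565.1 215.2 168.1] w 35.5 ff 59.6 F [-0.4 -1.  -5.4] q [-0.22  0.41 -0.14  2.1  -0.46  0.18  0.72]
```

```bash
python3 -m inch '[{"dx":-0.5,"dy":0,"dz":5,"ax":0,"ay":0,"az":0,"fingers":30},{"dx":-0.5,"dy":0,"dz":10,"ax":0,"ay":0,"az":0,"fingers":30},{"dx":-0.5,"dy":0,"dz":10,"ax":0,"ay":0,"az":0,"fingers":30}]'; python3 -c "
from h import *
delta(bp(30,55,6+65),onboard((1,0,0)))"
```

```text
t: 7.48
eef_pos: [569.0, 217.8, 159.4]
eef_rot: [1.296, 2.544, 0.634]
ft_force: [-2.3, -0.5, -5.5]
gripper_width: 35.4
finger_force: 59.7
d [-0.6 -0.8 13.8] a [-0.1 -0.2 -0. ] | t 7.47 pos [569.  217.8 159.4] w 35.4 ff 59.7 F [-2.3 -0.5 -5.5] q [-0.28  0.43 -0.07  2.1  -0.66  0.18  0.92]
```

The solver is keeping q6 clear of its limit. Continuing.

```bash
python3 -m inch '[{"dx":-0.5,"dy":0,"dz":5,"ax":0,"ay":0,"az":0,"fingers":30},{"dx":-0.5,"dy":0,"dz":9,"ax":0,"ay":0,"az":0,"fingers":30},{"dx":-0.5,"dy":0,"dz":12,"ax":0,"ay":0,"az":0,"fingers":30},{"dx":-0.5,"dy":0,"dz":13,"ax":0,"ay":0,"az":0,"fingers":30},{"dx":-0.5,"dy":0,"dz":13,"ax":0,"ay":0,"az":0,"fingers":30}]'; python3 -c "
from h import *
delta(bp(30,55,6+65),onboard((1,0,0)))"
```

```text
t: 8.1
eef_pos: [573.9, 221.0, 148.2]
eef_rot: [1.296, 2.545, 0.635]
ft_force: [-5.1, -1.5, -1.8]
gripper_width: 35.7
finger_force: 59.8
d [-0.2 -0.8  1.2] a [-0.1 -0.2 -0. ] | t 8.1 pos [573.9 221.  148.2] w 35.7 ff 59.8 F [-5.1 -1.5 -1.8] q [-0.32  0.46 -0.01  2.1  -0.87  0.18  1.12]
```

```bash
python3 -m inch '[{"dx":0,"dy":0,"dz":1.5,"ax":0,"ay":0,"az":0,"fingers":30},{"dx":0,"dy":0,"dz":3,"ax":0,"ay":0,"az":0,"fingers":30},{"dx":0,"dy":0,"dz":3,"ax":0,"ay":0,"az":0,"fingers":30}]'; python3 -c "
from h import *
delta(bp(30,55,6+65),onboard((1,0,0)))"
```

```text
t: 8.48
eef_pos: [574.5, 221.5, 147.1]
eef_rot: [1.296, 2.544, 0.637]
ft_force: [-16.9, -7.4, 16.8]
gripper_width: 35.2
finger_force: 60.8
d [-0.2 -1.  -0.1] a [-0.  -0.2 -0. ] | t 8.47 pos [574.5 221.5 147.1] w 35.2 ff 60.8 F [-16.9  -7.4  16.8] q [-0.33  0.46 -0.    2.1  -0.91  0.18  1.17]
```

Contact is about 25 N along the axis at the expected depth, so the sleeve is seated. Releasing and retreating.

```bash
python3 -m inch '[{"dx":0,"dy":0,"dz":0,"ax":0,"ay":0,"az":0,"fingers":58},{"dx":0,"dy":0,"dz":0,"ax":0,"ay":0,"az":0,"fingers":58},{"dx":0,"dy":0,"dz":0,"ax":0,"ay":0,"az":0,"fingers":58},{"dx":0,"dy":0,"dz":-30,"ax":0,"ay":0,"az":0,"fingers":58},{"dx":0,"dy":0,"dz":-65,"ax":0,"ay":0,"az":0,"fingers":58},{"dx":0,"dy":0,"dz":-100,"ax":0,"ay":0,"az":0,"fingers":58},{"dx":0,"dy":0,"dz":-130,"ax":0,"ay":0,"az":0,"fingers":58},{"dx":0,"dy":0,"dz":-130,"ax":0,"ay":0,"az":0,"fingers":58}]'; python3 -c "
from h import *
f=np.radians(10); p=np.array([610.7,-93.4,0])-70*np.array([np.cos(f),np.sin(f),0]); print(p)
delta((p[0],p[1],150),down(-80))"
```

```text
t: 9.48
eef_pos: [527.5, 185.4, 263.0]
eef_rot: [1.294, 2.539, 0.639]
ft_force: [0.3, 0.2, -0.1]
gripper_width: 57.6
finger_force: 0.0
[ 541.76345729 -105.55537244    0.        ]
d [-243.9 -193.9   23.9] a [ 17.7 -28.5 113.3] | t 9.47 pos [527.5 185.4 263. ] w 57.6 ff 0.0 F [ 0.3  0.2 -0.1] q [-0.58  0.23  0.37  2.08 -0.62  0.46  0.89]
```

```bash
python3 -m inch '[{"dx":-25,"dy":-20,"dz":-10,"ax":1.6,"ay":-2.6,"az":10.3,"fingers":45},{"dx":-49,"dy":-39,"dz":-10,"ax":3.2,"ay":-5.2,"az":20.6,"fingers":45},{"dx":-73,"dy":-58,"dz":0,"ax":4.8,"ay":-7.8,"az":31,"fingers":45},{"dx":-98,"dy":-78,"dz":0,"ax":6.4,"ay":-10.4,"az":41,"fingers":45},{"dx":-122,"dy":-97,"dz":0,"ax":8,"ay":-13,"az":51.5,"fingers":45},{"dx":-146,"dy":-116,"dz":5,"ax":9.6,"ay":-15.5,"az":62,"fingers":45},{"dx":-170,"dy":-136,"dz":10,"ax":11.3,"ay":-18,"az":72,"fingers":45},{"dx":-195,"dy":-155,"dz":20,"ax":13,"ay":-20.7,"az":82,"fingers":45},{"dx":-220,"dy":-174,"dz":24,"ax":14.5,"ay":-23.3,"az":92.5,"fingers":45},{"dx":-244,"dy":-194,"dz":24,"ax":16,"ay":-25.8,"az":102.7,"fingers":45}]'; python3 - <<'E'
from h import *
f=np.radians(10); p=np.array([610.7,-93.4,0])-70*np.array([np.cos(f),np.sin(f),0])
delta((p[0],p[1],100),down(-80))
c=cam('scene'); cv2.imwrite('pics/c.png',cv2.resize(c['bgr'][90:290,170:450],(800,571),interpolation=2))
E
```

```text
t: 10.72
eef_pos: [541.1, -105.8, 145.6]
eef_rot: [3.067, 0.552, 0.067]
ft_force: [0.4, 0.4, 0.4]
gripper_width: 44.7
finger_force: 0.0
d [-1.  -1.4 45.6] a [ 1.6 -2.3 10.4] | t 10.72 pos [ 541.1 -105.8  145.6] w 44.7 ff 0.0 F [0.4 0.4 0.4] q [-0.43  0.67  0.95  1.9  -0.71  0.89 -0.35]
```

View pics/c.png

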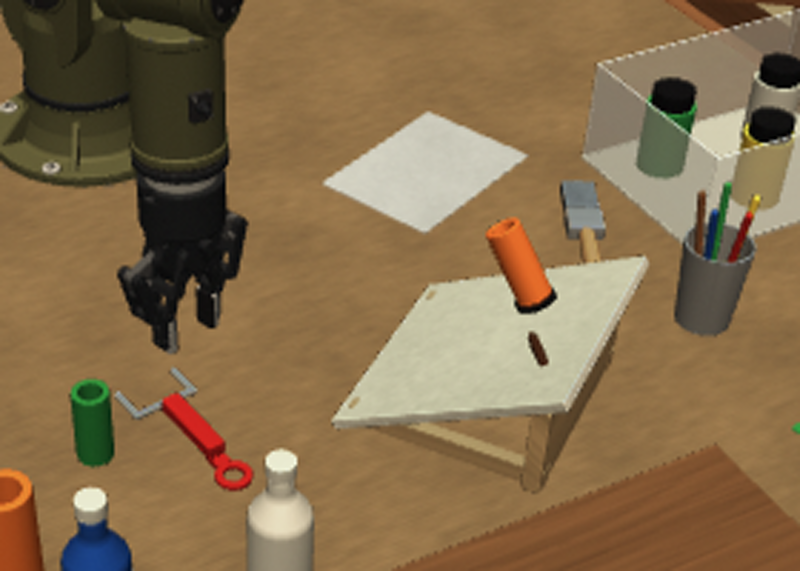

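The view shows the orange sleeve on the black collar at (535,300), and the frame untouched at (195,425). Next is the frame grasp.

```bash
python3 -m inch '[{"dx":-1,"dy":-1,"dz":0,"ax":1.6,"ay":-2.3,"az":10.4,"fingers":45},{"dx":-1,"dy":-1,"dz":40,"ax":1.6,"ay":-2.3,"az":10.4,"fingers":45},{"dx":-1,"dy":-1,"dz":80,"ax":1.6,"ay":-2.3,"az":10.4,"fingers":45},{"dx":-1,"dy":-1,"dz":80,"ax":1.6,"ay":-2.3,"az":10.4,"fingers":45},{"dx":-1,"dy":-1,"dz":80,"ax":1.6,"ay":-2.3,"az":10.4,"fingers":45}]'; python3 - <<'E'
from h import *
f=np.radians(10); p=np.array([610.7,-93.4,0])-70*np.array([np.cos(f),np.sin(f),0])
delta((p[0],p[1],30),down(-80))
E
```

```text
t: 11.4
eef_pos: [543.6, -107.0, 68.4]
eef_rot: [3.128, 0.28, 0.006]
ft_force: [-0.2, 0.3, -0.2]
gripper_width: 45.1
finger_force: 0.0
d [-1.7 -1.8 38.4] a [ 0.1 -0.2  0.2] | t 11.4 pos [ 543.6 -107.    68.4] w 45.1 ff 0.0 F [-0.2  0.3 -0.2] q [-0.37  0.8   0.89  1.92 -0.85  0.84 -0.41]
```

```bash
python3 -m inch '[{"dx":-1.5,"dy":-1.5,"dz":20,"ax":0,"ay":0,"az":0,"fingers":45},{"dx":-1.5,"dy":-1.5,"dz":38,"ax":0,"ay":0,"az":0,"fingers":45},{"dx":-1.5,"dy":-1.5,"dz":38,"ax":0,"ay":0,"az":0,"fingers":45},{"dx":-1.5,"dy":-1.5,"dz":38,"ax":0,"ay":0,"az":0,"fingers":15},{"dx":-1.5,"dy":-1.5,"dz":38,"ax":0,"ay":0,"az":0,"fingers":15},{"dx":-1.5,"dy":-1.5,"dz":38,"ax":0,"ay":0,"az":0,"fingers":15},{"dx":-1.5,"dy":-1.5,"dz":38,"ax":0,"ay":0,"az":0,"fingers":15}]' 80; python3 - <<'E'
from h import *
delta((543.6,-107,200),down(-80))
E
```

```text
t: 12.28
eef_pos: [542.2, -105.7, 31.0]
eef_rot: [3.128, 0.28, 0.008]
ft_force: [-1.3, 0.1, 6.5]
gripper_width: 17.8
finger_force: 79.2
d [   2.     1.8 -169. ] a [ 0.1 -0.3  0.2] | t 12.28 pos [ 542.2 -105.7   31. ] w 17.8 ff 79.2 F [-1.3  0.1  6.5] q [-0.34  0.85  0.83  1.95 -0.92  0.77 -0.35]
```

```bash
python3 -m inch '[{"dx":0,"dy":0,"dz":-15,"ax":0,"ay":0,"az":0,"fingers":15},{"dx":0,"dy":0,"dz":-60,"ax":0,"ay":0,"az":0,"fingers":15},{"dx":0,"dy":0,"dz":-120,"ax":0,"ay":0,"az":0,"fingers":15},{"dx":0,"dy":0,"dz":-170,"ax":0,"ay":0,"az":0,"fingers":15},{"dx":0,"dy":0,"dz":-170,"ax":0,"ay":0,"az":0,"fingers":15}]' 80; python3 - <<'E'
from h import *
delta(bp(10,-55,31+75),onboard((0,-1,0)))
c=cam('scene'); cv2.imwrite('pics/d.png',cv2.resize(c['bgr'][130:290,170:390],(800,582),interpolation=2))
E
```

```text
t: 12.9
eef_pos: [542.4, -106.6, 204.4]
eef_rot: [3.126, 0.279, 0.016]
ft_force: [0.4, 0.4, -1.6]
gripper_width: 18.2
finger_force: 78.4
d [ 105.9 -202.9   36.4] a [  6.6  27.  -25.2] | t 12.9 pos [ 542.4 -106.6  204.4] w 18.2 ff 78.4 F [ 0.4  0.4 -1.6] q [-0.48  0.65  1.07  1.79 -0.65  1.09 -0.57]
```

View pics/d.png

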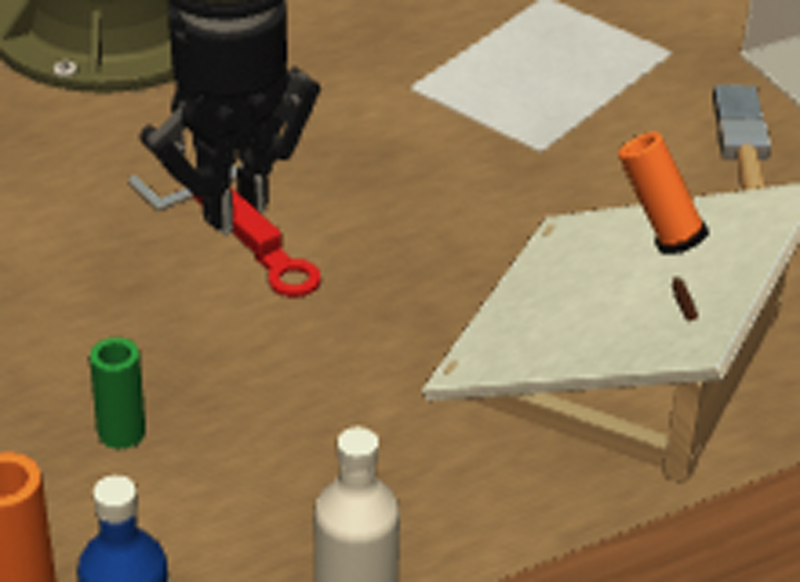

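The frame hangs level in the jaws with its eye at (295,277). Carrying it above the board.

```bash
python3 -m inch '[{"dx":21,"dy":-40,"dz":0,"ax":1.3,"ay":5.4,"az":-5,"fingers":15},{"dx":42,"dy":-81,"dz":0,"ax":2.6,"ay":10.8,"az":-10,"fingers":15},{"dx":64,"dy":-122,"dz":5,"ax":4,"ay":16.2,"az":-15,"fingers":15},{"dx":85,"dy":-162,"dz":15,"ax":5.3,"ay":21.6,"az":-20,"fingers":15},{"dx":106,"dy":-203,"dz":30,"ax":6.6,"ay":27,"az":-25.2,"fingers":15},{"dx":106,"dy":-203,"dz":36,"ax":6.6,"ay":27,"az":-25.2,"fingers":15},{"dx":106,"dy":-203,"dz":36,"ax":6.6,"ay":27,"az":-25.2,"fingers":15}]' 80; python3 - <<'E'
from h import *
delta(bp(10,-55,31+75),onboard((0,-1,0)))
def pr(c,p):
    q=rot(c).T@(np.array(p)-c['origin']); u=np.array(c['mtx'])@q; return (u[:2]/u[2]).round(1)
s=arm.get_state(); Rt=R.from_rotvec(s['eef_rot']).as_matrix(); e=s['eef_pos']+Rt@np.array([0,0,28])
for n in('scene','top'):
    c=cam(n); cv2.imwrite(f'pics/e{n}.png',c['bgr']); h,sa,v=cv2.split(c['hsv'])
    fx=-Rt[:,0] if (Rt[:,0]@XB)<0 else Rt[:,0]
    E=pr(c,e+fx*69.6); print(n,'pred eye',E)
    m=(((h<5)|(h>175))&(sa>150)&(v>90)).astype(np.uint8)
    y,x=np.nonzero(m); k=np.hypot(x-E[0],y-E[1])<16; print('red near',k.sum(),'bbox',x[k].min(),x[k].max(),y[k].min(),y[k].max())
    # hole: inner contour
    cs,hi=cv2.findContours(m,cv2.RETR_CCOMP,2)
    for i,cn in enumerate(cs):
        if hi[0,i,3]>=0 and cv2.contourArea(cn)>4: M=cv2.moments(cn); print('hole',M['m10']/M['m00'],M['m01']/M['m00'],M['m00'])
b=cv2.imread('pics/escene.png');a=cv2.imread('pics/etop.png')
cv2.imwrite('pics/e.png',np.hstack([cv2.resize(b[120:270,280:420],(400,428),interpolation=2),cv2.resize(a[110:260,125:265],(400,428),interpolation=2)]))
E
```

```text
t: 13.82
eef_pos: [608.7, 112.3, 162.8]
eef_rot: [-2.771, -0.896, -0.676]
ft_force: [-0.6, -0.8, -0.8]
gripper_width: 17.9
finger_force: 78.4
d [ 4.   1.8 -4.2] a [-0.2  0.5 -0.2] | t 13.82 pos [608.7 112.3 162.8] w 17.9 ff 78.4 F [-0.6 -0.8 -0.8] q [-0.5   0.52  0.6   2.04 -1.24  0.59  0.09]
scene pred eye [348.8 193.3]
red near 152 bbox 333 356 187 197
hole 349.26666666666665 193.35238095238094 17.5
top pred eye [209.8 164.3]
red near 165 bbox 203 221 157 179
hole 209.8821138211382 163.91666666666666 82.0
```

View pics/e.png

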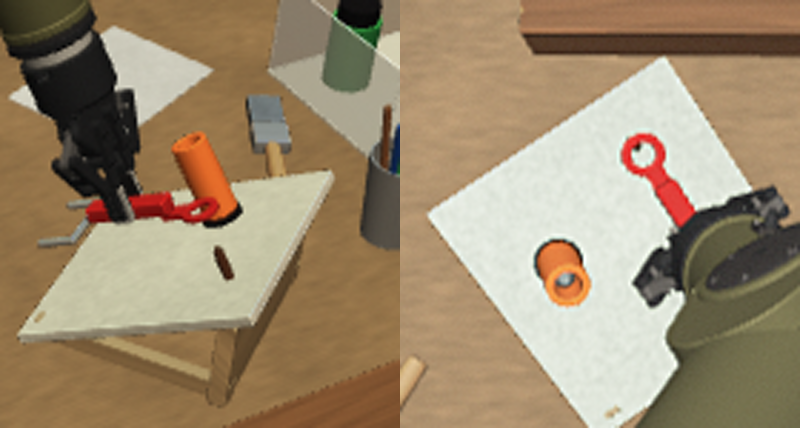

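The eye is at (643,155) in the top half of the crop. It lies over the peg but about 4 mm short, and the kinematics give the same figure. Correcting and descending.

```bash
python3 -m inch '[{"dx":4,"dy":1.5,"dz":0,"ax":0,"ay":0.5,"az":0,"fingers":15},{"dx":4,"dy":1.5,"dz":0,"ax":0,"ay":0.5,"az":0,"fingers":15},{"dx":4,"dy":1.5,"dz":15,"ax":0,"ay":0.5,"az":0,"fingers":15},{"dx":4,"dy":1.5,"dz":28,"ax":0,"ay":0.5,"az":0,"fingers":15},{"dx":4,"dy":1.5,"dz":28,"ax":0,"ay":0.5,"az":0,"fingers":15}]' 80; python3 - <<'E'
from h import *
delta(bp(10.4,-55,31),onboard((0,-1,0)))
E
```

```text
t: 14.55
eef_pos: [623.5, 122.2, 140.5]
eef_rot: [-2.763, -0.897, -0.69]
ft_force: [-0.7, -0.2, -1.9]
gripper_width: 18.2
finger_force: 78.5
d [-1.   1.3 42.8] a [-0.3 -0.2 -0.1] | t 14.55 pos [623.5 122.2 140.5] w 18.2 ff 78.5 F [-0.7 -0.2 -1.9] q [-0.47  0.57  0.55  2.04 -1.33  0.57  0.16]
```

```bash
python3 -m inch '[{"dx":-0.5,"dy":1,"dz":8,"ax":0,"ay":0,"az":0,"fingers":15},{"dx":-0.5,"dy":1,"dz":15,"ax":0,"ay":0,"az":0,"fingers":15},{"dx":-0.5,"dy":1,"dz":22,"ax":0,"ay":0,"az":0,"fingers":15},{"dx":-0.5,"dy":1,"dz":22,"ax":0,"ay":0,"az":0,"fingers":15}]' 80; python3 - <<'E'
from h import *
delta(bp(10.4,-55,31),onboard((0,-1,0)))
c=cam('scene');a=cam('top')['bgr'];b=c['bgr']
cv2.imwrite('pics/f.png',np.hstack([cv2.resize(b[160:250,310:394],(400,428),interpolation=2),cv2.resize(a[130:220,170:254],(400,428),interpolation=2)]))
E
```

```text
t: 15.05
eef_pos: [632.2, 127.3, 120.8]
eef_rot: [-2.763, -0.897, -0.691]
ft_force: [-0.7, 0.1, -0.4]
gripper_width: 18.1
finger_force: 78.5
d [-0.6  0.3 20.8] a [-0.3 -0.2 -0.1] | t 15.05 pos [632.2 127.3 120.8] w 18.1 ff 78.5 F [-0.7  0.1 -0.4] q [-0.45  0.61  0.52  2.03 -1.4   0.55  0.22]
```

View pics/f.png

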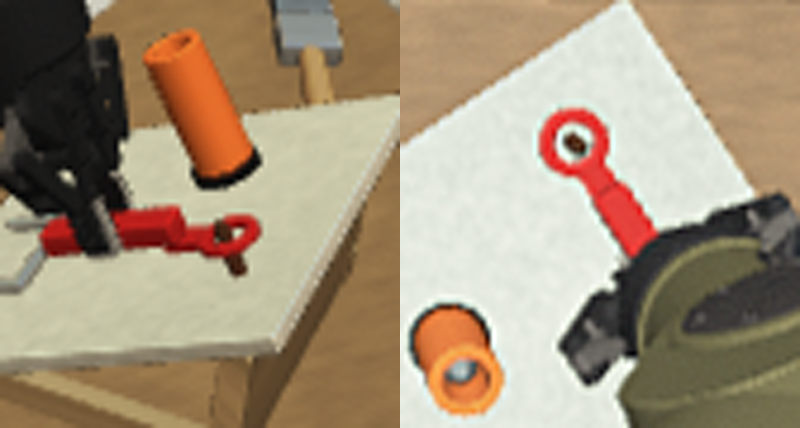

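The peg (575,143) is centred in the eye ring, so I'm lowering the rest of the way.

```bash
python3 -m inch '[{"dx":-0.5,"dy":0,"dz":7,"ax":0,"ay":0,"az":0,"fingers":15},{"dx":-0.5,"dy":0,"dz":14,"ax":0,"ay":0,"az":0,"fingers":15},{"dx":-0.5,"dy":0,"dz":18,"ax":0,"ay":0,"az":0,"fingers":15},{"dx":-0.5,"dy":0,"dz":18,"ax":0,"ay":0,"az":0,"fingers":15}]' 80; python3 - <<'E'
from h import *
delta(bp(10.4,-55,31),onboard((0,-1,0)))
E
```

```text
t: 15.65
eef_pos: [638.7, 132.0, 104.9]
eef_rot: [-2.763, -0.897, -0.691]
ft_force: [-0.1, 0.0, -1.9]
gripper_width: 17.9
finger_force: 78.5
d [-0.1  0.1  2.9] a [-0.3 -0.2 -0.1] | t 15.65 pos [638.7 132.  104.9] w 17.9 ff 78.5 F [-0.1  0.  -1.9] q [-0.44  0.63  0.49  2.03 -1.45  0.53  0.26]
```

```bash
python3 -m inch '[{"dx":0,"dy":0,"dz":2,"ax":0,"ay":0,"az":0,"fingers":15},{"dx":0,"dy":0,"dz":3.5,"ax":0,"ay":0,"az":0,"fingers":15},{"dx":0,"dy":0,"dz":3.5,"ax":0,"ay":0,"az":0,"fingers":15}]' 80; python3 - <<'E'
from h import *
delta(bp(10.4,-55,31),onboard((0,-1,0)))
E
```

```text
t: 16.02
eef_pos: [640.0, 132.7, 102.8]
eef_rot: [-2.763, -0.897, -0.693]
ft_force: [-4.6, -1.5, 3.2]
gripper_width: 18.2
finger_force: 79.2
d [-0.4 -0.1  0.4] a [-0.3 -0.2 -0.1] | t 16.02 pos [640.  132.7 102.8] w 18.2 ff 79.2 F [-4.6 -1.5  3.2] q [-0.43  0.64  0.48  2.03 -1.46  0.53  0.27]
```

Light contact with the board. Releasing and retreating.

```bash
python3 -m inch '[{"dx":0,"dy":0,"dz":0,"ax":0,"ay":0,"az":0,"fingers":45},{"dx":0,"dy":0,"dz":0,"ax":0,"ay":0,"az":0,"fingers":45},{"dx":0,"dy":0,"dz":0,"ax":0,"ay":0,"az":0,"fingers":45},{"dx":0,"dy":0,"dz":-20,"ax":0,"ay":0,"az":0,"fingers":45},{"dx":0,"dy":0,"dz":-60,"ax":0,"ay":0,"az":0,"fingers":45},{"dx":0,"dy":0,"dz":-120,"ax":0,"ay":0,"az":0,"fingers":45},{"dx":0,"dy":0,"dz":-170,"ax":0,"ay":0,"az":0,"fingers":45},{"dx":0,"dy":0,"dz":-170,"ax":0,"ay":0,"az":0,"fingers":45}]'; python3 - <<'E'
from h import *
delta(bp(10.4,-55,31),onboard((0,-1,0)))
c=cam('scene');a=cam('top')['bgr'];b=c['bgr']
cv2.imwrite('pics/g.png',np.hstack([cv2.resize(b[140:260,275:387],(400,428),interpolation=2),cv2.resize(a[130:250,145:257],(400,428),interpolation=2)]))
E
```

```text
t: 17.02
eef_pos: [576.2, 83.3, 256.0]
eef_rot: [-2.763, -0.894, -0.702]
ft_force: [1.4, -0.4, -0.6]
gripper_width: 44.7
finger_force: 0.0
d [ -2.8  -2.4 173.5] a [-0.1 -0.5 -0.1] | t 17.02 pos [576.2  83.3 256. ] w 44.7 ff 0.0 F [ 1.4 -0.4 -0.6] q [-0.57  0.35  0.73  2.01 -0.96  0.69 -0.15]
```

View pics/g.png

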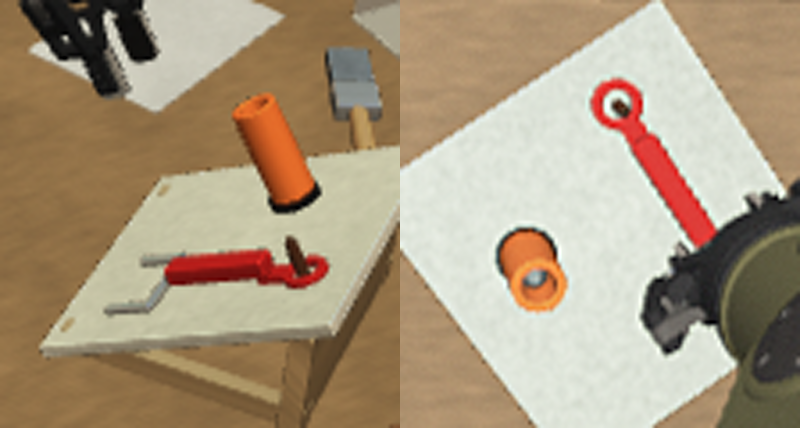

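The eye ring at (617,104) encircles the peg, the handle faces outward and the fork points down the slope. The sleeve sits on the collar. One numeric check before handing in.

```bash
python3 - <<'E'
from h import *
def pr(c,p):
    q=rot(c).T@(np.array(p)-c['origin']); u=np.array(c['mtx'])@q; return (u[:2]/u[2]).round(1)
for i in range(2):
  c=cam('top'); h,s,v=cv2.split(c['hsv'])
  for nm,m in(('eye',((h<5)|(h>175))&(s>150)&(v>90)),('slv',(h>=8)&(h<=22)&(s>150)&(v>180))):
    m=m.astype(np.uint8).copy(); m[:,:140]=0;m[:,260:]=0;m[250:]=0;m[:135]=0
    cs,hi=cv2.findContours(m,cv2.RETR_CCOMP,2)
    for j,cn in enumerate(cs):
        if cv2.contourArea(cn)>15: M=cv2.moments(cn); print(nm,hi[0,j,3]>=0,M['m10']/M['m00'],M['m01']/M['m00'],M['m00'])
print('pred sleeve top',pr(c,bp(30,55,86)),'eye@6',pr(c,bp(80,-55,6)))
s=arm.get_state(); print(s['t'])
E
```

```text
eye False 214.99599465954606 173.1597685803293 374.5
eye True 205.2833333333333 158.7690476190476 70.0
slv False 181.88133333333332 205.862 250.0
slv True 183.00595238095235 207.88392857142858 56.0
eye False 214.9621212121212 173.08467023172904 374.0
eye True 205.2097902097902 158.84149184149183 71.5
slv False 181.9273333333333 205.91266666666667 250.0
slv True 183.1223241590214 207.7951070336391 54.5
pred sleeve top [182.3 208.2] eye@6 [205.6 159.2]
17.225
```

Both are within about 1 px of where they should be, and nothing is moving. Handing in.

```bash
python3 -c "
from workcell import arm
print(arm.job_done())"
```

```text
the job is handed in; nothing more can be done
None
```

I handed the job in at about 17 s: the orange sleeve is seated on the collar and the frame hangs by its eye on the peg, fork down the slope; `job_done()` returned no verdict, but the last camera check put both within about 1 px (2–3 mm) of target and at rest.

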